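# Trip the grinder's sprung cup plate with the dosing cup

### The arm

A 6-joint arm with a two-finger parallel gripper is mounted at the origin on the work surface. World frame = base frame: x ahead of the robot, y to its left, z up, the work surface at z = 0. Lengths are in mm, angles in rad, forces in N, time in s.
With the tool pointing down it reaches from about 275 to 1000 mm from the base axis. Payload 8.4 kg.
Tool frame: the origin (TCP) lies at the very end of the fingers, on their centre line; the grasp point (between the pads) lies 19 mm behind it; z points along the fingers, y is the line along which they close (so a half turn about z gives the same grasp; the last joint's range is limited). The gripper opens to 85 mm and grips with 20 to 120 N. Pads are 22 mm wide; open, the fingers measure 114 mm over their backs; the gripper's body (76 mm by 85 mm) begins 54 mm behind the grasp point. The pads swing forward as they close: fully open they stand 13 mm farther back than shut.
Start: joints at [-1.223, 0.353, 1.633, -0, 1.155, -0.002], TCP at [214.192, -587.154, 231.281] pointing down, gripper open.
Joint ranges: [-2.63, 2.63], [-0.92, 2.1], [0.06, 2.66], [-1.3, 4.44], [0, 2.69], [-3.02, 3.02]. Speed limits (rad/s): [2.22, 2.22, 2.79, 3.14, 3.14, 3.14].

### API

Orientations are given as [roll, pitch, yaw] about the fixed x, y, z axes, in that order (R = Rz(yaw) Ry(pitch) Rx(roll)).
In Python, from rig import telemetry, imaging, r gives the robot as it stands. The module is installed in compiled form; this text tells all that it offers.
- The arm moves only by the tool step_arm, never from a script. Its argument "moves" is a list of rows, each a list of 3 entries, a list of its own where there are three numbers: the turn, a rotation vector about the tool's x, y, z scaled (see below), then the shift along the tool's x, y, z scaled (see below), then the opening, from -1 (shut) to 1 (fully open). A call has 1 to 8 rows; each row is the pose to reach, as a shift and turn from the pose commanded when the call began, along the tool's axes at that moment; what a row does not reach only later rows make up. The controller multiplies each number of a shift by 200 mm and each number of a turn by 45 degrees. A row lasts 1/10 s, in which the tool goes at most 50 mm and 8.59 degrees, less where a joint would pass 70% of its speed; a pose out of reach is approached as far as the arm can. A call with a number of a shift or a turn outside -1 to 1 is refused whole. A call with a gripper value outside its range is refused whole. The fingers move at their own pace and stop on an object; "squeeze" is the grip in N (left out, the last holds). Time passes only in rows, so rows that repeat a pose let the fingers close. It gives the time, the measured TCP pose, the force, the opening and the grip force at its end, in the units of the state.
- telemetry.sense(): the state, without advancing time (a new reading comes with each control period).
- imaging.grab_frame(name): name is "scene" or "top" or "wrist"; returns the picture (480x640x3 uint8, red, green, blue); there is no depth.
- imaging.calibration(name): a dict with "fx", "fy", "cx", "cy" (pixels), "cam_to_world" (4x4, takes a point from camera to world coordinates). Camera axes: x right, y up, looking along -z (the intrinsics and any distortion apply to the point x, -y, -z); pixel columns grow to the right and rows downward; lengths in mm; the calibration is good to about 2 mm. A picture is of the moment at which its call begins: read the wrist's pose just before it. calibration takes no time and is no camera call; for the wrist camera it gives the pose at the moment of the call.
- r.sign_off(): hands the job in; it is judged then, once.
Trained networks look in the newest picture that a camera, given by its name, has taken for a name from the list of things; names that differ only in an ending like _2 or _b are one class to them, and where a whole thing is asked for, a point or a joint stands for the part that bears it (a point fixed in the world has none). Each returns a list of dicts, best first, with "conf" (0 to 1); they miss things now and then, are a little off and sometimes report something else, mostly with a low value. They report only what shows in the picture. A call takes as long as a camera call. They do not tell look-alikes from the thing itself.
- imaging.recognise(camera, name): "extent" ([left, top, width, height] in pixels, round what is visible of it).
- imaging.mark_of(camera, name): "xy" ([column, row] in pixels: a listed point, or the origin of a listed thing).
The state is a dict: "clock": time; "qpos": joint angles; "qvel": joint speeds; "joint_efforts": joint torques, N m; "eef_pos": TCP position; "tcp_rot": TCP orientation; "contact_force": force on the tool from outside, world axes, zero at the start; "wrist_torque": the same for the moment, N m; "opening": opening from 0.0 (shut) to 1.0 (fully open); "grasp_force": force on a finger pad.
Only numpy, scipy, OpenCV 4.12 (cv2) and the standard library are available. Lean on these libraries where they do the work, as an engineer would, in place of code of your own. Each camera call takes 0.05 s, during which the arm holds its last target. There are 200 camera calls.

### The job

Free the grinder's sprung cup plate by turning its clamp knob clockwise as far as it goes, then press the steel dosing cup, upright and in the middle of the plate, down until you feel the plate come up firm against its hidden stop, and keep it held down firmly there for a good second without forcing it. Let the plate spring back up, then stand the cup upright on the middle of the ceramic saucer and let go. Leave the knob turned and the other things on the counter where they are.

Things in the scene. Friction and masses are not known exactly. Their poses are not given: they have to be found in the camera images.
- grinder: Fixed chrome grinder on a dark steel base 130 x 450 x 12 mm. Origin: on the counter, under the axis of the cup plate; z up, x and y along the base's short and long sides. The tower (130 x 130 mm, 265 mm tall) stands at y = -235 mm; a small chute sticks out of it to y = -143 mm at 185 mm height. The clamp knob stands at y = +95 mm.
- clamp (a joint): Clamp knob angle, rad: starts between 0 and 0.4 (locked: a cam lies beneath the plate's wing and blocks it), grows when turned clockwise seen from above, end stop at 2.6 (free). The cam lets the plate go from about 2.1; anything above 2.3 counts as fully turned. It turns with light friction and stays where left; more than one grasp is usually needed.
- clamp_grip (a point): Point on the knob's axis, at the height to grip (92 mm above the counter). The black grip is an upright bar 46 mm long, 13 mm thick, from 72 to 100 mm height; the point's x axis lies along the bar, y across it (pinch along y), z up. Turns with the knob.
- cup_plate (a joint): How far the sprung cup plate is pressed down, m: 0 up. Its stop lies somewhere between 7 and 21 mm down, different every time, and cannot be seen. The spring needs 2.5 N to start and at most 7 N near the stop; from the stop on, the force rises steeply (a rubber-like bump, about 10 N per mm). 12 to 20 N shows that it is home and is a good force to hold; over 30 N would harm the switch.
- plate_top (a point): Centre of the top of the round steel cup plate, diameter 76 mm, top 60 mm above the counter when up; moves with the plate, z up. A narrow wing reaches from the plate towards the knob.
- dosing_cup: Loose straight-sided steel cup, open at the top, outer diameter 54 mm, height 66 mm, wall 3 mm, about 0.18 kg. Origin: centre of its underside; z up through the mouth. Stands on the counter.
- saucer: Loose flat ceramic saucer, diameter 100 mm, 10 mm thick, flat top, lying on the counter. Origin: centre of its underside; z up.
- shot_cup: Bystander: low tapered glass shot cup, rim diameter 60 mm, height 50 mm, standing on the counter. Origin: centre of its underside.
- tamper: Bystander: steel tamper, diameter 58 mm, 90 mm tall. Origin: centre of its underside.
- hopper: Bystander: the grinder's clear bean hopper, rim diameter 124 mm, 130 mm tall. Origin: centre of its underside.
Mind the look-alikes: they are no part of the job. Leave any yellow look-alike of the dosing_cup alone.

How it is judged:
By the outcome, as a careful person would: the job done as asked, in the order asked, and still so for the second after the job is handed in, with the robot touching nothing.
It also fails if it takes over 72 s, if anything falls off the work surface, if the arm or the gripper's body presses on something with over 40 N, if the wrist force passes 120 N, or if a joint passes its speed limit or range.

## Working session

There is one attempt and no reset: what is moved stays moved. The work goes in short steps, Python scripts to look and compute and a tool call to move; the robot and the scene stay as the last step left them, time stands still between calls to the robot, and variables do not carry over. Pictures are saved under pics/ and viewed, at most 10 in all, crops included, and the job is handed in when it is done.

Besides the shell and the picture viewer there is one more tool, called after "Request:" as name(argument=value, ...), one argument or row to a line, values as JSON. step_arm: Moves the arm, as the interface text tells. Its arguments: {"type":"object","properties":{"moves":{"type":"array"},"squeeze":{"type":"number"}},"required":["moves"]}

```bash
mkdir -p pics; ls
cat > h.py <<'E'
import numpy as np, cv2
from rig import telemetry, imaging, r
from scipy.spatial.transform import Rotation as R
def snap(c,f): 
    im=imaging.grab_frame(c); cv2.imwrite('pics/'+f,im[:,:,::-1]); return im
def ray(c,uv,K=None):
    K=K or imaging.calibration(c); T=np.array(K['cam_to_world'])
    d=np.array([(uv[0]-K['cx'])/K['fx'],-(uv[1]-K['cy'])/K['fy'],-1.]); return T[:3,3],T[:3,:3]@d
def at(c,uv,z):
    o,d=ray(c,uv); return (o+d*(z-o[2])/d[2])
def proj(c,p):
    K=imaging.calibration(c); T=np.array(K['cam_to_world']); q=T[:3,:3].T@(np.array(p)-T[:3,3])
    return K['cx']+K['fx']*q[0]/-q[2], K['cy']-K['fy']*q[1]/-q[2]
E
python3 - <<'E'
from h import *
print({k:v for k,v in imaging.calibration('top').items()})
print({k:v for k,v in imaging.calibration('scene').items()})
print(telemetry.sense())
for c in('top','scene'):
    snap(c,c+'0.png')
    for n,z in [('grinder',0),('clamp_grip',92),('plate_top',60),('dosing_cup',0),('saucer',0),('shot_cup',0),('tamper',0),('hopper',0)]:
        for m in imaging.mark_of(c,n)[:3]:
            print(c,n,round(m['conf'],2),np.round(m['xy']),np.round(at(c,m['xy'],z)[:2],1))
E
```

```text
pics
{'fx': 460.8925031921036, 'fy': 460.8925031921036, 'cx': 329.8335978147566, 'cy': 240.3305980180845, 'cam_to_world': array([[-2.26360084e-02,  9.90417456e-01, -1.36238299e-01,
         4.37219532e+02],
       [-9.99673213e-01, -2.40422795e-02, -8.68538492e-03,
        -6.44704293e+00],
       [-1.18776361e-02,  1.35997176e-01,  9.90638022e-01,
         1.32345700e+03],
       [ 0.00000000e+00,  0.00000000e+00,  0.00000000e+00,
         1.00000000e+00]])}
{'fx': 543.9976808382379, 'fy': 543.9976808382379, 'cx': 318.11417914776445, 'cy': 246.2167606335172, 'cam_to_world': array([[ 5.83487910e-02, -6.98365026e-01,  7.13359453e-01,
         1.49952963e+03],
       [ 9.98240402e-01,  4.83749556e-02, -3.42923099e-02,
        -5.72759104e+01],
       [-1.05601820e-02,  7.14105142e-01,  6.99958805e-01,
         9.87603489e+02],
       [ 0.00000000e+00,  0.00000000e+00,  0.00000000e+00,
         1.00000000e+00]])}
{'clock': 0.0, 'qpos': array([-1.22341544e+00,  3.53646686e-01,  1.63416288e+00,  2.02343890e-05,
        1.15520566e+00, -2.39231241e-03]), 'qvel': array([-0.00117107, -0.0019
[... 631 characters left out ...]
 263.] [545.1 -72.4]
top dosing_cup 0.74 [158. 260.] [572.4 503.7]
top dosing_cup 0.58 [185. 273.] [535.2 424.9]
top saucer 0.56 [236. 304.] [441.1 277.4]
top shot_cup 0.57 [243. 244.] [615.8 257. ]
top tamper 0.58 [284. 197.] [749.9 137. ]
scene grinder 0.9 [299. 260.] [539.  -60.3]
scene clamp_grip 0.75 [332. 231.] [537.   24.4]
scene clamp_grip 0.54 [388. 324.] [825.3 116.8]
scene plate_top 0.55 [297. 242.] [534.4 -62.4]
scene dosing_cup 0.87 [491. 252.] [546. 430.]
scene dosing_cup 0.79 [526. 261.] [581.  509.9]
scene saucer 0.64 [426. 227.] [438.7 284.3]
scene shot_cup 0.96 [430. 277.] [618.5 256.9]
scene tamper 0.85 [389. 326.] [761.5 135.7]
scene hopper 0.8 [124. 254.] [ 486.4 -507.4]
```

View pics/top0.png

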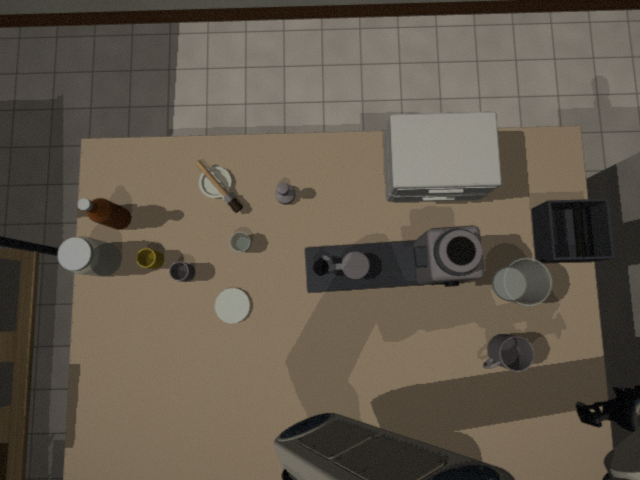

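View pics/scene0.png

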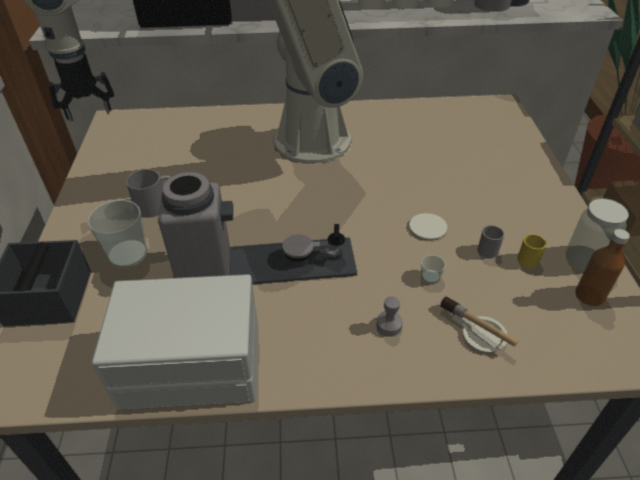

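The top view shows the knob at about (320,266), the plate at about (356,264), the steel cup at (181,271), the yellow look-alike at (149,258) and the saucer at (233,305). The scene view agrees, with the steel cup at (491,242) and the yellow one at (532,250). I'll hover over the knob and refine with the wrist camera.

```bash
cat >> h.py <<'E'
def plan(p,yaw,cmd=None):
    s=telemetry.sense(); q=cmd or list(s['eef_pos'])+[s['tcp_rot'][2]]
    M=R.from_euler('xyz',[np.pi,0,q[3]]).as_matrix()
    sh=M.T@(np.array(p)-q[:3])/200
    d=(yaw-q[3])
    print('shift',np.round(sh,3),'turnz',round(-d/(np.pi/4),3), 'at',np.round(q,3),'rows',np.ceil(max(np.linalg.norm(sh)*4,abs(np.degrees(d))/8.59)))
E
python3 - <<'E'
from h import *
c=[214.2,-587.2,231.3,.35]
a=[330,-420,300,.9]; b=[430,-230+0,300,1.57]
a=[300,-430,310,.9];b=[340,-250,320,1.57];d=[440,-80,320,1.57];e=[525,10,300,1.57]
for x,y in((c,a),(a,b),(b,d),(d,e)): plan(y[:3],y[3],x)
print(imaging.calibration('wrist'))
E
```

```text
shift [ 0.673 -0.591 -0.393] turnz -0.7 at [ 2.142e+02 -5.872e+02  2.313e+02  3.500e-01] rows 4.0
shift [ 0.829 -0.403 -0.05 ] turnz -0.853 at [ 300.  -430.   310.     0.9] rows 5.0
shift [0.85  0.499 0.   ] turnz -0.0 at [ 340.   -250.    320.      1.57] rows 4.0
shift [0.45  0.425 0.1  ] turnz -0.0 at [440.   -80.   320.     1.57] rows 3.0
{'fx': 339.43091479191463, 'fy': 339.43091479191463, 'cx': 315.05696392389297, 'cy': 242.64697253664608, 'cam_to_world': array([[ 3.42828643e-01,  9.07141127e-01,  2.44056342e-01,
         2.75230493e+02],
       [-9.39397952e-01,  3.31082450e-01,  8.89713362e-02,
        -5.64129667e+02],
       [-9.32133312e-05, -2.59767950e-01,  9.65671064e-01,
         3.73645904e+02],
       [ 0.00000000e+00,  0.00000000e+00,  0.00000000e+00,
         1.00000000e+00]])}
```

Request:
step_arm(
  moves=[
    [[0, 0, -0.7], [0.673, -0.591, -0.393], 1],
    [[0, 0, -0.7], [0.673, -0.591, -0.393], 1],
    [[0, 0, -0.7], [0.673, -0.591, -0.393], 1],
    [[0, 0, -0.7], [0.673, -0.591, -0.393], 1],
    [[0, 0, -0.7], [0.673, -0.591, -0.393], 1],
  ],
)

```text
clock: 1.4
eef_pos: [302.5, -427.4, 312.8]
tcp_rot: [3.138, -0.0, 0.906]
contact_force: [-0.8, 0.1, -0.4]
opening: 0.999
grasp_force: 0.0
```

Request:
step_arm(
  moves=[
    [[0, 0, -0.853], [0.829, -0.403, -0.05], 1],
    [[0, 0, -0.853], [0.829, -0.403, -0.05], 1],
    [[0, 0, -0.853], [0.829, -0.403, -0.05], 1],
    [[0, 0, -0.853], [0.829, -0.403, -0.05], 1],
    [[0, 0, -0.853], [0.829, -0.403, -0.05], 1],
  ],
)

```text
clock: 1.9
eef_pos: [340.4, -247.2, 320.0]
tcp_rot: [3.141, -0.001, 1.577]
contact_force: [0.1, -0.3, -0.4]
opening: 1.002
grasp_force: 0.0
```

Request:
step_arm(
  moves=[
    [[0, 0, 0], [0.85, 0.499, 0], 1],
    [[0, 0, 0], [0.85, 0.499, 0], 1],
    [[0, 0, 0], [0.85, 0.499, 0], 1],
    [[0, 0, 0], [0.85, 0.499, 0], 1],
  ],
)

```text
clock: 2.3
eef_pos: [441.0, -78.9, 319.9]
tcp_rot: [3.141, 0.0, 1.568]
contact_force: [0.4, 0.0, 0.0]
opening: 0.996
grasp_force: 0.0
```

Request:
step_arm(
  moves=[
    [[0, 0, 0], [0.45, 0.425, 0.1], 1],
    [[0, 0, 0], [0.45, 0.425, 0.1], 1],
    [[0, 0, 0], [0.45, 0.425, 0.1], 1],
    [[0, 0, 0], [0.45, 0.425, 0.1], 1],
  ],
)

```text
clock: 2.7
eef_pos: [527.0, 11.6, 298.5]
tcp_rot: [-3.141, -0.0, 1.571]
contact_force: [-0.4, -0.1, -0.8]
opening: 1.003
grasp_force: 0.0
```

Run:
```python
from h import *
s=telemetry.sense(); print(s['clock'],s['eef_pos'],s['tcp_rot'],s['qpos'],s['contact_force'])
snap('wrist','w1.png')
for n,z in [('clamp_grip',92),('plate_top',60),('grinder',0)]:
  for m in imaging.mark_of('wrist',n)[:2]:
    print(n,round(m['conf'],2),np.round(m['xy']),np.round(at('wrist',m['xy'],z)[:2],1))
```

```text
2.7 [526.97136003  11.56295503 298.48831654] [-3.14053798e+00 -3.13855719e-04  1.57127721e+00] [1.88763527e-02 1.39050070e-01 1.76154724e+00 3.52056565e-04
 1.24204408e+00 1.82814622e-02] [-0.42443756 -0.08569788 -0.76393636]
clamp_grip 0.74 [323. 194.] [532.8  33.1]
clamp_grip 0.25 [327. 257.] [537.2 -34.4]
plate_top 0.73 [327. 272.] [537.8 -63.7]
grinder 0.94 [324. 257.] [536.  -64.3]
```

View pics/w1.png

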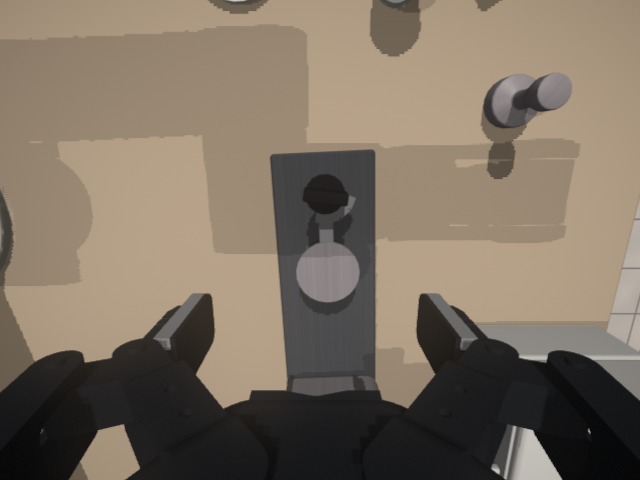

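The wrist view shows the base end corners at (271,155) and (375,150), the black knob at (325,194) and the plate at (327,272). I'll enlarge the knob to read the bar's direction and fit the base edges.

Run:
```python
from h import *
im=cv2.imread('pics/w1.png')
c=im[150:310,270:380]; c=cv2.resize(c,None,fx=5,fy=5,interpolation=cv2.INTER_CUBIC)[:600]
c=np.clip((c/255.)**0.5*255,0,255).astype('uint8'); cv2.imwrite('pics/w1c.png',c[:500])
for u in [(271,155),(375,150),(286,360),(375,360)]: print(at('wrist',u,12))
g=cv2.cvtColor(im,cv2.COLOR_BGR2GRAY)[235:310,285:370]
_,t=cv2.threshold(g,0,255,cv2.THRESH_OTSU); n,l,s,ce=cv2.connectedComponentsWithStats(t); k=1+s[1:,4].argmax()
cs,_=cv2.findContours((l==k).astype('uint8'),0,2); el=cv2.fitEllipse(max(cs,key=len)); print(el,at('wrist',(el[0][0]+285,el[0][1]+235),60))
```

```text
[470.15383727  70.60810457  12.        ]
[597.50852837  76.24577681  12.        ]
[ 481.52464442 -216.7235935    12.        ]
[ 610.33745774 -216.99548573   12.        ]
((42.30765151977539, 36.371002197265625), (60.78878402709961, 61.995872497558594), 93.07173156738281) [538.54436085 -63.48882546  60.        ]
```

View pics/w1c.png

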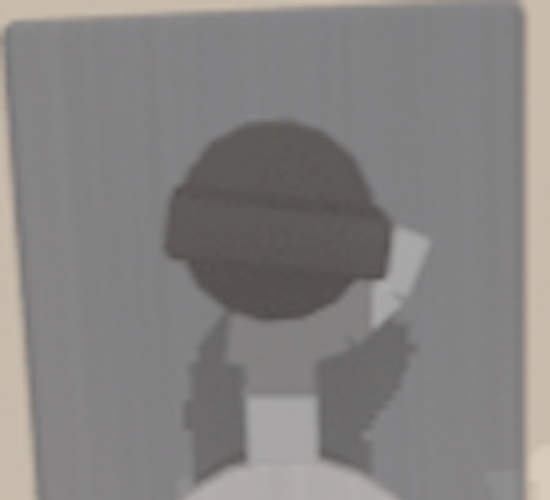

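Request:
step_arm(
  moves=[
    [[0, 0, -0.93], [0.098, 0.0385, 0.49], 1],
    [[0, 0, -0.93], [0.098, 0.0385, 0.49], 1],
    [[0, 0, -0.93], [0.098, 0.0385, 0.49], 1],
    [[0, 0, -0.93], [0.098, 0.0385, 0.49], 1],
    [[0, 0, -0.93], [0.098, 0.0385, 0.49], 1],
    [[0, 0, -0.93], [0.098, 0.0385, 0.49], 1],
  ],
)

```text
clock: 3.5
eef_pos: [532.7, 28.2, 202.3]
tcp_rot: [3.141, 0.0, 2.3]
contact_force: [0.1, -0.5, -0.4]
opening: 0.999
grasp_force: 0.0
```

Request:
step_arm(
  moves=[
    [[0, 0, -0.94], [0, 0, 0.2], 1],
    [[0, 0, -0.94], [0, 0, 0.3], 1],
    [[0, 0, -0.94], [0, 0, 0.4], 1],
    [[0, 0, -0.94], [0, 0, 0.5], 1],
    [[0, 0, -0.94], [0, 0, 0.5], 1],
    [[0, 0, -0.94], [0, 0, 0.62], 1],
    [[0, 0, -0.94], [0, 0, 0.62], 1],
  ],
)

```text
clock: 4.2
eef_pos: [531.3, 28.5, 76.3]
tcp_rot: [-3.141, -0.003, 3.033]
contact_force: [-1.2, 0.1, -0.2]
opening: 1.002
grasp_force: 0.0
```

Request:
step_arm(
  moves=[
    [[0, 0, 0], [0, 0, 0], -1],
    [[0, 0, 0], [0, 0, 0], -1],
    [[0, 0, 0], [0, 0, 0], -1],
    [[0, 0, 0], [0, 0, 0], -1],
    [[0, 0, 0], [0, 0, 0], -1],
    [[0, 0, 0], [0, 0, 0], -1],
    [[0, 0, 0], [0, 0, 0], -1],
    [[0, 0, 0], [0, 0, 0], -1],
  ],
  squeeze=35,
)

```text
clock: 5.0
eef_pos: [533.7, 32.3, 78.8]
tcp_rot: [3.137, 0.001, 3.037]
contact_force: [-1.6, 19.9, 6.8]
opening: 0.146
grasp_force: 40.0
```

Run:
```python
from h import *
s=telemetry.sense(); print(s)
```

```text
{'clock': 5.0, 'qpos': array([ 0.05495971,  0.4134438 ,  1.94874618,  0.00576216,  0.77762002,
       -1.41510339]), 'qvel': array([-0.00028243,  0.00093056,  0.00035208, -0.00080788, -0.0022558 ,
       -0.00081555]), 'joint_efforts': array([-1.05499148e+01, -5.16809893e+01, -2.27093071e+01, -4.34278563e+00,
       -1.45040257e-01,  3.79618315e-02]), 'eef_pos': array([533.69888798,  32.25127602,  78.80760682]), 'tcp_rot': array([3.13731655e+00, 1.12486743e-03, 3.03675460e+00]), 'contact_force': array([-1.57268954, 19.93672247,  6.80996159]), 'wrist_torque': array([2.9556992 , 0.24790743, 0.01092021]), 'grasp_force': 40.03925442695618, 'opening': 0.146143386846905}
```

Request:
step_arm(
  moves=[
    [[0, 0, 0], [-0.004, 0.018, -0.015], -1],
    [[0, 0, 0.15], [-0.004, 0.018, -0.015], -1],
    [[0, 0, 0.3], [-0.004, 0.018, -0.015], -1],
    [[0, 0, 0.45], [-0.004, 0.018, -0.015], -1],
    [[0, 0, 0.6], [-0.004, 0.018, -0.015], -1],
    [[0, 0, 0.6], [-0.004, 0.018, -0.015], -1],
  ],
)

```text
clock: 5.6
eef_pos: [534.0, 34.4, 79.4]
tcp_rot: [3.14, -0.001, 2.562]
contact_force: [5.8, 11.3, -21.6]
opening: 0.143
grasp_force: 37.6
```

Run:
```python
from h import *
s=telemetry.sense(); print(s['eef_pos'],s['tcp_rot'],s['contact_force'],s['wrist_torque'],s['opening'])
```

```text
[534.03146339  34.44840801  79.38612247] [ 3.13978922e+00 -1.49576532e-03  2.56188121e+00] [  5.80887124  11.27292631 -21.64756774] [ 1.80903808 -1.1130791  -0.01213672] 0.14334005845520506
```

Request:
step_arm(
  moves=[
    [[0, 0, 0.15], [0.001, 0.01, 0.0115], -1],
    [[0, 0, 0.3], [0.001, 0.01, 0.0115], -1],
    [[0, 0, 0.45], [0.001, 0.01, 0.0115], -1],
    [[0, 0, 0.6], [0.001, 0.01, 0.0115], -1],
    [[0, 0, 0.75], [0.001, 0.01, 0.0115], -1],
    [[0, 0, 0.75], [0.001, 0.01, 0.0115], -1],
  ],
)

```text
clock: 6.2
eef_pos: [535.9, 36.0, 79.2]
tcp_rot: [3.139, -0.001, 1.973]
contact_force: [0.4, 8.5, 2.0]
opening: 0.141
grasp_force: 40.9
```

Run:
```python
from h import *
s=telemetry.sense(); print(s['eef_pos'],s['tcp_rot'],s['contact_force'],s['wrist_torque'],s['opening'])
```

```text
[535.91847977  36.02620698  79.17482369] [ 3.13915045e+00 -1.20054611e-03  1.97286010e+00] [0.38386586 8.50190613 1.97110039] [ 1.43424445 -0.11206941 -0.01308444] 0.1411041026623648
```

Request:
step_arm(
  moves=[
    [[0, 0, 0.15], [0, 0, 0], -1],
    [[0, 0, 0.3], [0, 0, 0], -1],
    [[0, 0, 0.45], [0, 0, 0], -1],
    [[0, 0, 0.6], [0, 0, 0], -1],
    [[0, 0, 0.75], [0, 0, 0], -1],
    [[0, 0, 0.9], [0, 0, 0], -1],
    [[0, 0, 0.9], [0, 0, 0], -1],
  ],
)

```text
clock: 6.9
eef_pos: [538.4, 36.1, 79.3]
tcp_rot: [3.136, -0.004, 1.266]
contact_force: [9.6, 9.0, -8.2]
opening: 0.145
grasp_force: 39.6
```

Run:
```python
from h import *
s=telemetry.sense(); print(s['eef_pos'],s['tcp_rot'],s['contact_force'],s['wrist_torque'],s['opening'])
```

```text
[538.39922038  36.14126981  79.27365137] [ 3.13595347 -0.00409754  1.26622706] [ 9.59987053  9.04692352 -8.2383483 ] [ 1.47266673e+00 -1.51596582e+00 -1.27951672e-03] 0.14545073082138943
```

Request:
step_arm(
  moves=[
    [[0, 0, 0.15], [0, 0, 0], -1],
    [[0, 0, 0.3], [0, 0, 0], -1],
    [[0, 0, 0.45], [0, 0, 0], -1],
    [[0, 0, 0.6], [0, 0, 0], -1],
    [[0, 0, 0.75], [0, 0, 0], -1],
    [[0, 0, 0.75], [0, 0, 0], -1],
  ],
)

```text
clock: 7.5
eef_pos: [540.1, 35.1, 79.3]
tcp_rot: [3.136, -0.008, 0.678]
contact_force: [16.3, 2.2, -14.3]
opening: 0.145
grasp_force: 38.6
```

Run:
```python
from h import *
s=telemetry.sense(); print(s['eef_pos'],s['tcp_rot'],s['contact_force'],s['wrist_torque'],s['opening'])
```

```text
[540.0833708   35.08169112  79.32942811] [ 3.13597291 -0.00809651  0.67786484] [ 16.32931511   2.17295748 -14.28566075] [ 0.33597501 -2.51711191 -0.02716691] 0.14477645291528732
```

Request:
step_arm(
  moves=[
    [[0, 0, 0.1], [0, 0.006, 0.006], -1],
    [[0, 0, 0.18], [0, 0.006, 0.006], -1],
    [[0, 0, 0.18], [0, 0.006, 0.006], -1],
  ],
)

```text
clock: 7.8
eef_pos: [540.5, 34.6, 79.2]
tcp_rot: [3.138, -0.008, 0.54]
contact_force: [10.2, 5.9, 1.8]
opening: 0.144
grasp_force: 52.3
```

Run:
```python
from h import *
s=telemetry.sense(); print(s['eef_pos'],s['tcp_rot'],s['contact_force'],s['wrist_torque'],s['opening'])
```

```text
[540.50790373  34.61041653  79.22855172] [ 3.13757654 -0.00841141  0.54049828] [10.15041637  5.94215283  1.79033847] [ 0.87766134 -1.50378891  1.17538174] 0.14429335826535333
```

Stop torque felt. Release and rise.

Request:
step_arm(
  moves=[
    [[0, 0, -0.05], [0, 0, 0], -0.5],
    [[0, 0, -0.05], [0, 0, 0], 0],
    [[0, 0, -0.05], [0, 0, 0], 0],
    [[0, 0, -0.05], [0, 0, -0.2], 0.5],
    [[0, 0, -0.05], [0, 0, -0.45], 1],
    [[0, 0, -0.05], [0, 0, -0.7], 1],
    [[0, 0, -0.05], [0, 0, -0.95], 1],
    [[0, 0, -0.05], [0, 0, -0.95], 1],
  ],
)

```text
clock: 8.6
eef_pos: [539.3, 33.8, 274.5]
tcp_rot: [3.136, -0.01, 0.579]
contact_force: [1.0, -0.3, 0.5]
opening: 1.001
grasp_force: 0.0
```

Run:
```python
from h import *
s=telemetry.sense(); print(s['eef_pos'],s['tcp_rot'],s['contact_force'])
c=[534,33,269,.58]
plan([534,100,290],1.2); plan([534,250,290],1.57,[534,100,290,1.2])
im=snap('wrist','w2.png')
for n,z in [('clamp_grip',92),('plate_top',60),('grinder',0)]:
  for m in imaging.mark_of('wrist',n)[:2]:
    print(n,round(m['conf'],2),np.round(m['xy']),np.round(at('wrist',m['xy'],z)[:2],1))
imaging.grab_frame('scene'); imaging.grab_frame('top')
for c in('scene','top'):
  for n,z in (('saucer',10),('dosing_cup',66)):
    for m in imaging.recognise(c,n)[:2]:
      l,t,w,h=m['extent'];print(c,n,m['conf'],m['extent'])
```

```text
[539.31840305  33.83012826 274.5014395 ] [ 3.13594934 -0.00988224  0.57884142] [ 0.99354521 -0.27685863  0.53306335]
shift [ 0.159 -0.292 -0.077] turnz -0.791 at [539.318  33.83  274.501   0.579] rows 5.0
shift [ 0.699 -0.272 -0.   ] turnz -0.471 at [534.  100.  290.    1.2] rows 3.0
clamp_grip 0.95 [311. 224.] [532.9  36.9]
plate_top 0.55 [387. 261.] [536.5 -57.9]
grinder 0.57 [379. 249.] [534.1 -62. ]
scene saucer 0.75 [410.7, 210.2, 34.7, 27.1]
scene dosing_cup 0.77 [478.2, 229.4, 27.2, 26.5]
scene dosing_cup 0.64 [518.1, 234.4, 26.7, 29.9]
top dosing_cup 0.85 [137.7, 246.1, 28.1, 22.6]
top dosing_cup 0.65 [491.2, 254.5, 62.9, 47.9]
```

View pics/w2.png

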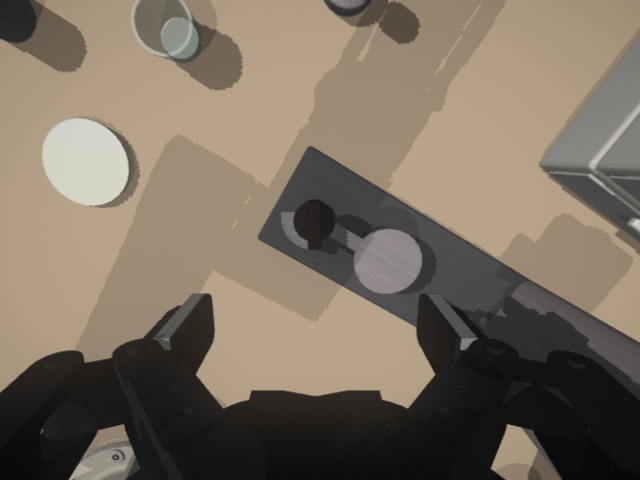

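The knob bar now points along the base and the cam is clear of the wing. The plate is at (388,261), the saucer at (86,161). Next: hover by the steel cup.

```bash
cat >> h.py <<'E'
def ell(img,box,z,c='wrist'):
    x0,y0,x1,y1=box; g=cv2.cvtColor(img,cv2.COLOR_RGB2GRAY)[y0:y1,x0:x1]
    _,t=cv2.threshold(cv2.GaussianBlur(g,(3,3),0),0,255,cv2.THRESH_OTSU); n,l,s,ce=cv2.connectedComponentsWithStats(t); k=1+s[1:,4].argmax()
    cs,_=cv2.findContours((l==k).astype('uint8'),0,2); e=cv2.fitEllipse(max(cs,key=len))
    uv=(e[0][0]+x0,e[0][1]+y0); return uv,e[1],at(c,uv,z)
E
python3 - <<'E'
from h import *
im=cv2.imread('pics/w2.png')[:,:,::-1].copy()
print('saucer',ell(im,(25,100,150,225),10)); print('plate',ell(im,(350,220,432,303),60))
print('shot rim', at('wrist',(163,25),50), 'knob',at('wrist',(315,219),100))
c=[539.3,33.8,274.5,.579]; d=[534,205,285,1.1]; e=[522,385,250,1.144]
plan(d[:3],d[3],c);plan(e[:3],e[3],d)
E
```

```text
saucer ((84.46235656738281, 161.58041381835938), (77.93798828125, 92.39776611328125), array([435.34005459, 284.54476872,  10.        ]))
plate ((385.6039505004883, 259.98829650878906), (64.22577667236328, 72.06373596191406), array([536.41643716, -55.54580313,  60.        ]))
shot rim [606.85635562 251.24205008  50.        ] knob [538.89681602  37.09354017 100.        ]
shift [ 0.446 -0.731 -0.053] turnz -0.663 at [539.3    33.8   274.5     0.579] rows 4.0
shift [ 0.775 -0.462  0.175] turnz -0.056 at [534.  205.  285.    1.1] rows 4.0
```

Run:
```python
from h import *
K=imaging.calibration('wrist'); im=imaging.grab_frame('wrist'); K2=imaging.calibration('wrist')
s=telemetry.sense(); print(s['eef_pos'],s['tcp_rot'],np.abs(np.array(K['cam_to_world'])-K2['cam_to_world']).max())
old=cv2.imread('pics/w2.png')[:,:,::-1]; print('shift',cv2.phaseCorrelate(*[cv2.cvtColor(np.ascontiguousarray(a[:260]),cv2.COLOR_RGB2GRAY).astype(float) for a in(old,im)]))
cv2.imwrite('pics/w3.png',im[:,:,::-1])
print('saucer',ell(im,(25,100,150,225),10))
# project candidate plate circles to compare with edges
g=cv2.cvtColor(im,cv2.COLOR_RGB2GRAY); ed=cv2.GaussianBlur(cv2.magnitude(cv2.Sobel(g,cv2.CV_64F,1,0),cv2.Sobel(g,cv2.CV_64F,0,1)),(3,3),0)
a=np.linspace(0,2*np.pi,90)
def score(p,rad,z,ed,K):
    T=np.array(K['cam_to_world']); P=np.c_[p[0]+rad*np.cos(a),p[1]+rad*np.sin(a),0*a+z]; q=(P-T[:3,3])@T[:3,:3]
    u=K['cx']+K['fx']*q[:,0]/-q[:,2]; v=K['cy']-K['fy']*q[:,1]/-q[:,2]
    return np.minimum(cv2.remap(ed,u.astype('f4')[None],v.astype('f4')[None],1),80).mean()
for nm,rad,z,c in(('plate',38,60,(538,-60)),('saucer',50,10,(436,283))):
    b=max((score((c[0]+i,c[1]+j),rad,z,ed,K),c[0]+i,c[1]+j) for i in np.arange(-12,12.1,.5) for j in np.arange(-12,12.1,.5)); print(nm,b)
```

```text
[535.57818487  33.67042815 266.64268874] [-3.14092940e+00  1.11821001e-03  5.79841793e-01] 0.2523995553694931
shift ((-0.25991696887882654, -5.478591886651429), 0.21093901679197904)
saucer ((82.4605712890625, 155.43160247802734), (79.43243408203125, 95.05443572998047), array([440.60063822, 289.29379608,  10.        ]))
plate (np.float64(77.5086293524577), np.float64(541.0), np.float64(-61.5))
saucer (np.float64(80.0), np.float64(440.5), np.float64(287.0))
```

Request:
step_arm(
  moves=[
    [[0, 0, -0.663], [0.446, -0.731, -0.053], 1],
    [[0, 0, -0.663], [0.446, -0.731, -0.053], 1],
    [[0, 0, -0.663], [0.446, -0.731, -0.053], 1],
    [[0, 0, -0.663], [0.446, -0.731, -0.053], 1],
    [[0, 0, -0.663], [0.446, -0.731, -0.053], 1],
  ],
)

```text
clock: 9.65
eef_pos: [530.1, 207.7, 277.8]
tcp_rot: [-3.141, -0.001, 1.106]
contact_force: [0.7, 0.0, -0.5]
opening: 1.001
grasp_force: 0.0
```

Request:
step_arm(
  moves=[
    [[0, 0, -0.056], [0.775, -0.462, 0.175], 1],
    [[0, 0, -0.056], [0.775, -0.462, 0.175], 1],
    [[0, 0, -0.056], [0.775, -0.462, 0.175], 1],
    [[0, 0, -0.056], [0.775, -0.462, 0.175], 1],
    [[0, 0, -0.056], [0.775, -0.462, 0.175], 1],
    [[0, 0, -0.056], [0.775, -0.462, 0.175], 1],
    [[0, 0, -0.056], [0.775, -0.462, 0.175], 1],
  ],
)

```text
clock: 10.35
eef_pos: [518.6, 383.3, 243.0]
tcp_rot: [3.141, 0.001, 1.143]
contact_force: [-0.4, -0.2, 0.9]
opening: 0.998
grasp_force: 0.0
```

Run:
```python
from h import *
s=telemetry.sense(); print(s['clock'],s['eef_pos'],s['tcp_rot'],np.abs(s['qvel']).max())
K=imaging.calibration('wrist'); im=snap('wrist','w4.png')
for m in imaging.mark_of('wrist','dosing_cup'): print(m, at('wrist',m['xy'],0))
for m in imaging.recognise('wrist','dosing_cup'): print(m)
for m in imaging.recognise('wrist','saucer'): print(m)
```

```text
10.35 [518.57823272 383.30594155 242.99194149] [3.14138322e+00 7.24225144e-04 1.14295101e+00] 0.009932493183657746
{'xy': [313.9, 173.2], 'conf': 0.95} [534.52056805 422.73037169   0.        ]
{'xy': [311.0, 75.1], 'conf': 0.76} [573.38188082 514.95448575   0.        ]
{'extent': [285.7, 144.5, 60.7, 61.9], 'conf': 0.91}
{'extent': [280.3, 18.8, 64.1, 80.9], 'conf': 0.57}
{'extent': [249.4, 267.6, 79.1, 80.1], 'conf': 0.67}
```

View pics/w4.png

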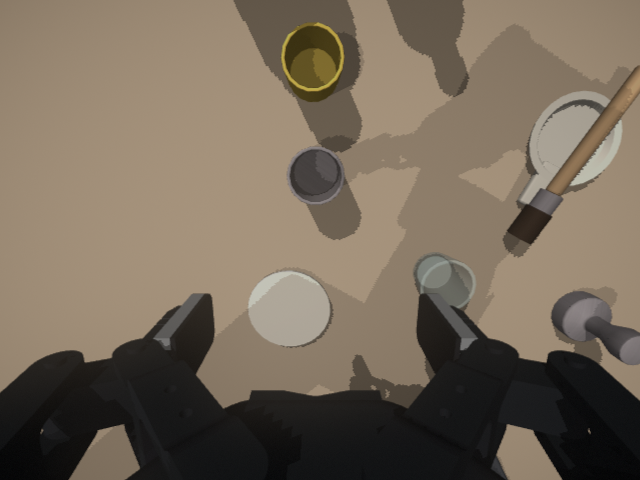

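The wrist view shows the steel cup's rim at (316,175), the yellow look-alike at (313,60) and the saucer at (289,309). I'll fit the circles.

```bash
cat >> h.py <<'E'
def fit(im,K,c,rad,z,w=12):
    g=cv2.cvtColor(im,cv2.COLOR_RGB2GRAY); ed=cv2.GaussianBlur(cv2.magnitude(cv2.Sobel(g,cv2.CV_64F,1,0),cv2.Sobel(g,cv2.CV_64F,0,1)),(3,3),0)
    a=np.linspace(0,2*np.pi,90); T=np.array(K['cam_to_world'])
    def sc(x,y):
        q=(np.c_[x+rad*np.cos(a),y+rad*np.sin(a),0*a+z]-T[:3,3])@T[:3,:3]
        u=K['cx']+K['fx']*q[:,0]/-q[:,2]; v=K['cy']-K['fy']*q[:,1]/-q[:,2]
        return np.minimum(cv2.remap(ed,u.astype('f4')[None],v.astype('f4')[None],1),80).mean()
    return max((round(sc(c[0]+i,c[1]+j),1),c[0]+i,c[1]+j) for i in np.arange(-w,w+.1,.5) for j in np.arange(-w,w+.1,.5))
E
python3 - <<'E'
from h import *
K=imaging.calibration('wrist'); im=imaging.grab_frame('wrist')
b=fit(im,K,(537,425),27,66); print('cup',b, fit(im,K,(537,425),24,66),fit(im,K,(537,425),27,0)); print('saucer',fit(im,K,(440,286),50,10))
s=telemetry.sense(); print(s['eef_pos'],s['tcp_rot'])
plan([b[1],b[2],80],1.144); plan([b[1],b[2],22],1.144,[b[1],b[2],80,1.144])
E
```

```text
cup (np.float64(65.6), np.float64(536.5), np.float64(424.0)) (np.float64(80.0), np.float64(537.0), np.float64(424.0)) (np.float64(67.8), np.float64(533.5), np.float64(424.0))
saucer (np.float64(80.0), np.float64(440.0), np.float64(289.0))
[518.61370347 384.00233508 243.43411019] [ 3.14126080e+00 -4.56134112e-04  1.14322888e+00]
shift [ 0.219 -0.002  0.817] turnz -0.001 at [518.614 384.002 243.434   1.143] rows 4.0
shift [ 0.   -0.    0.29] turnz -0.0 at [536.5   424.     80.      1.144] rows 2.0
```

Request:
step_arm(
  moves=[
    [[0, 0, 0], [0.219, 0, 0.2], 1],
    [[0, 0, 0], [0.219, 0, 0.45], 1],
    [[0, 0, 0], [0.219, 0, 0.65], 1],
    [[0, 0, 0], [0.219, 0, 0.817], 1],
    [[0, 0, 0], [0.219, 0, 0.817], 1],
    [[0, 0, 0], [0.219, 0, 0.817], 1],
  ],
)

```text
clock: 11.2
eef_pos: [536.6, 424.6, 80.2]
tcp_rot: [-3.141, 0.0, 1.144]
contact_force: [-0.1, -0.2, 2.1]
opening: 0.998
grasp_force: 0.0
```

Request:
step_arm(
  moves=[
    [[0, 0, 0], [0, 0, 0.15], 1],
    [[0, 0, 0], [0, 0, 0.29], 1],
    [[0, 0, 0], [0, 0, 0.29], 1],
    [[0, 0, 0], [0, 0, 0.29], 1],
    [[0, 0, 0], [0, 0, 0.29], -0.2],
    [[0, 0, 0], [0, 0, 0.29], -0.5],
    [[0, 0, 0], [0, 0, 0.29], -1],
    [[0, 0, 0], [0, 0, 0.29], -1],
  ],
  squeeze=70,
)

```text
clock: 12.0
eef_pos: [537.4, 425.6, 24.2]
tcp_rot: [3.14, -0.003, 1.145]
contact_force: [-0.8, -0.4, 10.5]
opening: 0.626
grasp_force: 72.1
```

Request:
step_arm(
  moves=[
    [[0, 0, 0], [0, 0, 0], -1],
    [[0, 0, 0], [0, 0, 0], -1],
    [[0, 0, 0], [0, 0, 0], -1],
    [[0, 0, 0], [0, 0, 0], -1],
  ],
)

```text
clock: 12.4
eef_pos: [537.5, 425.6, 24.2]
tcp_rot: [3.14, -0.003, 1.145]
contact_force: [-1.4, -1.5, 10.4]
opening: 0.625
grasp_force: 72.1
```

Run:
```python
from h import *
s=telemetry.sense(); print(s)
```

```text
{'clock': 12.4, 'qpos': array([ 6.67630649e-01,  6.71782236e-01,  1.62465466e+00, -3.24419844e-05,
        8.42056196e-01,  1.09387712e+00]), 'qvel': array([ 0.00111278, -0.00111951, -0.00229656, -0.0008524 , -0.00091482,
       -0.00195088]), 'joint_efforts': array([ 2.50742929e-01, -6.70737576e+01, -2.44909126e+01,  1.48802617e-02,
       -7.72066098e-01, -7.74361164e-03]), 'eef_pos': array([537.46330445, 425.63825005,  24.17414817]), 'tcp_rot': array([ 3.14014825e+00, -2.74255197e-03,  1.14457340e+00]), 'contact_force': array([-1.38447565, -1.49278376, 10.42565147]), 'wrist_torque': array([-0.1977604 ,  0.35042012,  0.02079732]), 'grasp_force': 72.09249392151833, 'opening': 0.6252577423589925}
```

Request:
step_arm(
  moves=[
    [[0, 0, 0], [0, 0, -0.1], -1],
    [[0, 0, 0], [0, 0, -0.3], -1],
    [[0, 0, 0], [0, 0, -0.5], -1],
    [[0, 0, 0], [0, 0, -0.75], -1],
    [[0, 0, 0], [0, 0, -0.75], -1],
  ],
)

```text
clock: 12.9
eef_pos: [539.7, 427.5, 180.3]
tcp_rot: [3.136, -0.011, 1.145]
contact_force: [1.1, 0.3, -0.7]
opening: 0.626
grasp_force: 74.0
```

Request:
step_arm(
  moves=[
    [[0, 0, 0], [-0.15, 0.07, 0], -1],
    [[0, 0, 0], [-0.33, 0.155, 0], -1],
    [[0, 0, 0], [-0.53, 0.246, 0], -1],
    [[0, 0, 0], [-0.734, 0.341, 0], -1],
  ],
)

```text
clock: 13.3
eef_pos: [537.2, 261.6, 171.6]
tcp_rot: [3.141, -0.0, 1.146]
contact_force: [2.2, -0.3, -2.3]
opening: 0.622
grasp_force: 73.9
```

Request:
step_arm(
  moves=[
    [[0, 0, 0], [-0.2, 0.093, 0], -1],
    [[0, 0, 0], [-0.4, 0.186, 0], -1],
    [[0, 0, 0], [-0.57, 0.265, 0], -1],
    [[0, 0, 0], [-0.734, 0.341, 0], -1],
  ],
)

```text
clock: 13.7
eef_pos: [538.7, 99.3, 171.7]
tcp_rot: [3.141, -0.0, 1.144]
contact_force: [0.2, 0.5, -1.4]
opening: 0.627
grasp_force: 73.9
```

Request:
step_arm(
  moves=[
    [[0, 0, 0], [-0.2, 0.093, 0], -1],
    [[0, 0, 0], [-0.4, 0.186, 0], -1],
    [[0, 0, 0], [-0.57, 0.265, 0], -1],
    [[0, 0, 0], [-0.68, 0.316, 0], -1],
    [[0, 0, 0], [-0.734, 0.341, 0], -1],
    [[0, 0, 0], [-0.734, 0.341, 0], -1],
    [[0, 0, 0], [-0.734, 0.341, 0], -1],
    [[0, 0, 0], [-0.734, 0.341, 0], -1],
  ],
)

```text
clock: 14.5
eef_pos: [540.5, -59.6, 171.6]
tcp_rot: [-3.141, -0.0, 1.146]
contact_force: [-0.1, 0.5, -2.1]
opening: 0.627
grasp_force: 73.9
```

Run:
```python
from h import *
s=telemetry.sense(); print(s['clock'],s['eef_pos'],s['tcp_rot'],s['contact_force'],s['wrist_torque'],s['opening'])
K=imaging.calibration('wrist'); im=snap('wrist','w5.png')
p=s['eef_pos']
# rim is visible if above; cup rim z = TCP-24.2+66
print('rim27',fit(im,K,(p[0],p[1]),27,p[2]+41.8,8),'rim24',fit(im,K,(p[0],p[1]),24,p[2]+41.8,8))
snap('scene','s5.png')
```

```text
14.5 [540.54050716 -59.59858682 171.55534271] [-3.14138455e+00 -2.71770977e-04  1.14569414e+00] [-0.13176762  0.47956938 -2.0653626 ] [ 0.00637849 -0.01535343  0.03391804] 0.6270177734468005
rim27 (np.float64(50.7), np.float64(538.5405071611623), np.float64(-61.598586817121074)) rim24 (np.float64(53.8), np.float64(539.0405071611623), np.float64(-61.098586817121074))
```

View pics/w5.png

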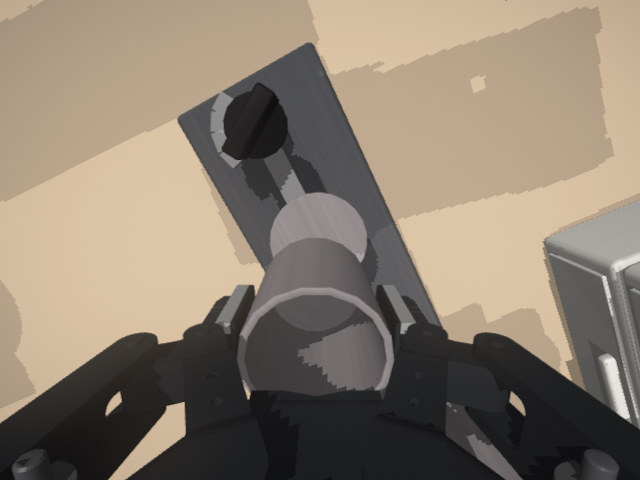

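The wrist view shows the cup held upright with its rim at about (318,345), nearly over the plate at (318,240), and the knob bar turned at (250,120). I'll descend to just above the plate.

Request:
step_arm(
  moves=[
    [[0, 0, 0], [0.0025, 0.0055, 0.1], -1],
    [[0, 0, 0], [0.0025, 0.0055, 0.22], -1],
    [[0, 0, 0], [0.0025, 0.0055, 0.34], -1],
    [[0, 0, 0], [0.0025, 0.0055, 0.4], -1],
    [[0, 0, 0], [0.0025, 0.0055, 0.418], -1],
    [[0, 0, 0], [0.0025, 0.0055, 0.418], -1],
    [[0, 0, 0], [0.0025, 0.0055, 0.418], -1],
  ],
)

```text
clock: 15.3
eef_pos: [542.5, -60.7, 88.9]
tcp_rot: [3.14, -0.0, 1.145]
contact_force: [-0.1, -0.2, -1.2]
opening: 0.628
grasp_force: 73.9
```

Request:
step_arm(
  moves=[
    [[0, 0, 0], [0, 0, 0.01], -1],
    [[0, 0, 0], [0, 0, 0.02], -1],
    [[0, 0, 0], [0, 0, 0.03], -1],
    [[0, 0, 0], [0, 0, 0.03], -1],
  ],
)

```text
clock: 15.7
eef_pos: [542.2, -60.9, 82.2]
tcp_rot: [3.141, -0.0, 1.145]
contact_force: [0.6, -0.7, 1.2]
opening: 0.63
grasp_force: 74.2
```

Request:
step_arm(
  moves=[
    [[0, 0, 0], [0, 0, 0.01], -1],
    [[0, 0, 0], [0, 0, 0.02], -1],
    [[0, 0, 0], [0, 0, 0.02], -1],
  ],
)

```text
clock: 16.0
eef_pos: [542.1, -60.9, 77.9]
tcp_rot: [3.141, -0.0, 1.145]
contact_force: [0.9, -1.0, 3.3]
opening: 0.627
grasp_force: 74.2
```

Request:
step_arm(
  moves=[
    [[0, 0, 0], [0, 0, 0.01], -1],
    [[0, 0, 0], [0, 0, 0.01], -1],
  ],
)

```text
clock: 16.2
eef_pos: [542.1, -60.9, 75.9]
tcp_rot: [3.141, -0.0, 1.145]
contact_force: [0.8, -0.7, 2.6]
opening: 0.622
grasp_force: 74.3
```

Request:
step_arm(
  moves=[
    [[0, 0, 0], [0, 0, 0.01], -1],
    [[0, 0, 0], [0, 0, 0.01], -1],
  ],
)

```text
clock: 16.4
eef_pos: [542.0, -60.9, 73.9]
tcp_rot: [3.141, -0.0, 1.145]
contact_force: [2.1, -0.8, 4.1]
opening: 0.626
grasp_force: 74.3
```

Request:
step_arm(
  moves=[
    [[0, 0, 0], [0, 0, 0.01], -1],
    [[0, 0, 0], [0, 0, 0.01], -1],
  ],
)

```text
clock: 16.6
eef_pos: [542.0, -60.9, 71.9]
tcp_rot: [3.141, -0.0, 1.145]
contact_force: [2.2, -1.1, 4.3]
opening: 0.624
grasp_force: 74.3
```

Request:
step_arm(
  moves=[
    [[0, 0, 0], [0, 0, 0.01], -1],
    [[0, 0, 0], [0, 0, 0.01], -1],
  ],
)

```text
clock: 16.8
eef_pos: [541.9, -60.8, 69.9]
tcp_rot: [3.141, -0.0, 1.145]
contact_force: [2.0, -0.7, 4.3]
opening: 0.626
grasp_force: 74.4
```

Request:
step_arm(
  moves=[
    [[0, 0, 0], [0, 0, 0.005], -1],
    [[0, 0, 0], [0, 0, 0.005], -1],
  ],
)

```text
clock: 17.0
eef_pos: [541.9, -60.8, 69.0]
tcp_rot: [3.141, -0.0, 1.145]
contact_force: [2.7, -1.7, 4.0]
opening: 0.624
grasp_force: 74.4
```

Request:
step_arm(
  moves=[
    [[0, 0, 0], [0, 0, 0.005], -1],
    [[0, 0, 0], [0, 0, 0.005], -1],
  ],
)

```text
clock: 17.2
eef_pos: [541.9, -60.8, 68.0]
tcp_rot: [3.141, -0.0, 1.145]
contact_force: [3.4, -1.1, 4.1]
opening: 0.626
grasp_force: 74.4
```

Request:
step_arm(
  moves=[
    [[0, 0, 0], [0, 0, 0.007], -1],
    [[0, 0, 0], [0, 0, 0.007], -1],
  ],
)

```text
clock: 17.4
eef_pos: [541.9, -60.8, 66.5]
tcp_rot: [3.141, -0.0, 1.145]
contact_force: [2.2, -0.8, 4.2]
opening: 0.624
grasp_force: 74.4
```

Request:
step_arm(
  moves=[
    [[0, 0, 0], [0, 0, 0.006], -1],
    [[0, 0, 0], [0, 0, 0.006], -1],
  ],
)

```text
clock: 17.6
eef_pos: [541.9, -60.8, 65.4]
tcp_rot: [3.141, -0.0, 1.145]
contact_force: [3.4, -1.2, 5.2]
opening: 0.626
grasp_force: 74.4
```

Request:
step_arm(
  moves=[
    [[0, 0, 0], [0, 0, 0.006], -1],
    [[0, 0, 0], [0, 0, 0.006], -1],
  ],
)

```text
clock: 17.8
eef_pos: [541.9, -60.8, 64.2]
tcp_rot: [3.141, -0.0, 1.145]
contact_force: [2.8, -1.7, 4.8]
opening: 0.626
grasp_force: 74.4
```

Request:
step_arm(
  moves=[
    [[0, 0, 0], [0, 0, 0.005], -1],
    [[0, 0, 0], [0, 0, 0.005], -1],
  ],
)

```text
clock: 18.0
eef_pos: [541.9, -60.8, 63.3]
tcp_rot: [3.141, -0.0, 1.145]
contact_force: [2.3, -0.2, 4.8]
opening: 0.625
grasp_force: 74.4
```

Request:
step_arm(
  moves=[
    [[0, 0, 0], [0, 0, 0.004], -1],
    [[0, 0, 0], [0, 0, 0.004], -1],
  ],
)

```text
clock: 18.2
eef_pos: [541.9, -60.8, 62.8]
tcp_rot: [3.141, -0.0, 1.145]
contact_force: [2.0, -1.4, 10.2]
opening: 0.625
grasp_force: 75.0
```

Request:
step_arm(
  moves=[
    [[0, 0, 0], [0, 0, 0.003], -1],
    [[0, 0, 0], [0, 0, 0.003], -1],
  ],
)

```text
clock: 18.4
eef_pos: [542.0, -60.8, 62.6]
tcp_rot: [3.141, -0.0, 1.145]
contact_force: [-0.2, -0.9, 14.4]
opening: 0.624
grasp_force: 75.2
```

That's the stop: 16 N. Hold about 1.6 s, then lift slowly.

Request:
step_arm(
  moves=[
    [[0, 0, 0], [0, 0, 0], -1],
    [[0, 0, 0], [0, 0, 0], -1],
    [[0, 0, 0], [0, 0, 0], -1],
    [[0, 0, 0], [0, 0, 0], -1],
    [[0, 0, 0], [0, 0, 0], -1],
    [[0, 0, 0], [0, 0, 0], -1],
    [[0, 0, 0], [0, 0, 0], -1],
    [[0, 0, 0], [0, 0, 0], -1],
  ],
)

```text
clock: 19.2
eef_pos: [541.9, -60.8, 62.6]
tcp_rot: [3.141, -0.0, 1.145]
contact_force: [0.3, -1.4, 14.7]
opening: 0.629
grasp_force: 75.2
```

Request:
step_arm(
  moves=[
    [[0, 0, 0], [0, 0, 0], -1],
    [[0, 0, 0], [0, 0, 0], -1],
    [[0, 0, 0], [0, 0, 0], -1],
    [[0, 0, 0], [0, 0, 0], -1],
    [[0, 0, 0], [0, 0, 0], -1],
    [[0, 0, 0], [0, 0, 0], -1],
    [[0, 0, 0], [0, 0, 0], -1],
    [[0, 0, 0], [0, 0, 0], -1],
  ],
)

```text
clock: 20.0
eef_pos: [541.9, -60.8, 62.6]
tcp_rot: [3.141, -0.0, 1.145]
contact_force: [-0.2, -0.5, 13.6]
opening: 0.625
grasp_force: 75.2
```

Request:
step_arm(
  moves=[
    [[0, 0, 0], [0, 0, -0.03], -1],
    [[0, 0, 0], [0, 0, -0.07], -1],
    [[0, 0, 0], [0, 0, -0.12], -1],
    [[0, 0, 0], [0, 0, -0.25], -1],
    [[0, 0, 0], [0, 0, -0.4], -1],
    [[0, 0, 0], [0, 0, -0.5], -1],
    [[0, 0, 0], [0, 0, -0.55], -1],
    [[0, 0, 0], [0, 0, -0.55], -1],
  ],
)

```text
clock: 20.8
eef_pos: [541.5, -60.7, 172.5]
tcp_rot: [3.141, -0.0, 1.145]
contact_force: [0.1, 0.6, -1.5]
opening: 0.623
grasp_force: 74.0
```

Run:
```python
from h import *
s=telemetry.sense(); p=s['eef_pos']; print(p,s['tcp_rot'],s['contact_force'])
a=[*p,1.145]
m=[460,130,172,1.145]
t=[440.9,289.9,130,1.145]
d=[(m[i]+t[i])/2 for i in range(4)]
e=[(p[i]+m[i])/2 for i in range(3)]+[1.145]
for x,y in((a,e),(e,m),(m,t)): plan(y[:3],y[3],x)
```

```text
[541.52537501 -60.71372056 172.54752206] [ 3.14131336e+00 -1.98947289e-04  1.14457480e+00] [ 0.12885234  0.56119483 -1.45679642]
shift [ 0.35  -0.383  0.001] turnz -0.0 at [541.525 -60.714 172.548   1.145] rows 3.0
shift [ 0.35  -0.383  0.001] turnz -0.0 at [500.763  34.643 172.274   1.145] rows 3.0
shift [ 0.689 -0.417  0.21 ] turnz -0.0 at [460.    130.    172.      1.145] rows 4.0
```

Request:
step_arm(
  moves=[
    [[0, 0, 0], [0.15, -0.16, 0], -1],
    [[0, 0, 0], [0.3, -0.33, 0], -1],
    [[0, 0, 0], [0.5, -0.547, 0], -1],
    [[0, 0, 0], [0.7, -0.766, 0], -1],
    [[0, 0, 0], [0.7, -0.766, 0], -1],
  ],
)

```text
clock: 21.3
eef_pos: [456.7, 132.4, 170.1]
tcp_rot: [-3.138, 0.002, 1.146]
contact_force: [0.0, -0.6, -2.0]
opening: 0.628
grasp_force: 74.3
```

Request:
step_arm(
  moves=[
    [[0, 0, 0], [0.17, -0.104, 0.05], -1],
    [[0, 0, 0], [0.34, -0.208, 0.1], -1],
    [[0, 0, 0], [0.51, -0.31, 0.15], -1],
    [[0, 0, 0], [0.65, -0.39, 0.2], -1],
    [[0, 0, 0], [0.689, -0.417, 0.21], -1],
    [[0, 0, 0], [0.689, -0.417, 0.21], -1],
    [[0, 0, 0], [0.689, -0.417, 0.21], -1],
    [[0, 0, 0], [0.689, -0.417, 0.21], -1],
  ],
)

```text
clock: 22.1
eef_pos: [441.1, 288.7, 129.7]
tcp_rot: [-3.141, 0.001, 1.144]
contact_force: [0.8, -0.2, -0.7]
opening: 0.623
grasp_force: 74.3
```

Run:
```python
from h import *
s=telemetry.sense(); p=s['eef_pos']; print(p,s['tcp_rot'],s['contact_force'],s['opening'])
K=imaging.calibration('wrist'); im=snap('wrist','w6.png')
print('rim24',fit(im,K,(p[0],p[1]),24,p[2]+41.8,8),'saucer',fit(im,K,(440,288),50,10,8))
imaging.grab_frame('scene')
plan([440.9,289.9,36],1.145)
```

```text
[441.11679862 288.71943671 129.73044511] [-3.14139736e+00  6.55026615e-04  1.14360815e+00] [ 0.76487569 -0.23055309 -0.6908337 ] 0.6231448762308578
rim24 (np.float64(52.7), np.float64(439.61679861761877), np.float64(287.2194367115848)) saucer (np.float64(65.1), np.float64(439.0), np.float64(288.5))
shift [ 0.003 -0.004  0.47 ] turnz -0.002 at [441.402 288.94  130.04    1.143] rows 2.0
```

View pics/w6.png

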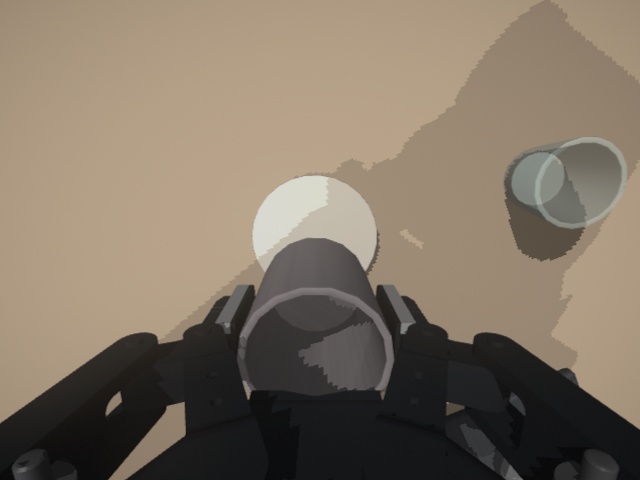

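The wrist view shows the cup (rim about (318,345)) lined up over the saucer (315,230). I'll lower it.

Request:
step_arm(
  moves=[
    [[0, 0, 0], [0.003, -0.004, 0.15], -1],
    [[0, 0, 0], [0.003, -0.004, 0.3], -1],
    [[0, 0, 0], [0.003, -0.004, 0.4], -1],
    [[0, 0, 0], [0.003, -0.004, 0.45], -1],
    [[0, 0, 0], [0.003, -0.004, 0.465], -1],
    [[0, 0, 0], [0.003, -0.004, 0.465], -1],
    [[0, 0, 0], [0.003, -0.004, 0.465], -1],
  ],
)

```text
clock: 22.9
eef_pos: [441.4, 291.1, 37.8]
tcp_rot: [3.141, -0.001, 1.144]
contact_force: [0.3, -0.8, -1.6]
opening: 0.629
grasp_force: 74.3
```

Request:
step_arm(
  moves=[
    [[0, 0, 0], [0, 0, 0.005], -1],
    [[0, 0, 0], [0, 0, 0.01], -1],
    [[0, 0, 0], [0, 0, 0.01], -1],
  ],
)

```text
clock: 23.2
eef_pos: [440.8, 291.0, 35.0]
tcp_rot: [3.141, -0.0, 1.145]
contact_force: [-0.2, 0.4, -1.3]
opening: 0.629
grasp_force: 74.3
```

Request:
step_arm(
  moves=[
    [[0, 0, 0], [0, 0, 0.005], -1],
    [[0, 0, 0], [0, 0, 0.005], -1],
  ],
)

```text
clock: 23.4
eef_pos: [440.8, 290.9, 34.2]
tcp_rot: [3.141, -0.0, 1.145]
contact_force: [-0.8, -0.8, 4.4]
opening: 0.626
grasp_force: 74.8
```

Contact. Release and rise.

Request:
step_arm(
  moves=[
    [[0, 0, 0], [0, 0, 0], 0.4],
    [[0, 0, 0], [0, 0, 0], 0.6],
    [[0, 0, 0], [0, 0, 0], 1],
    [[0, 0, 0], [0, 0, 0], 1],
    [[0, 0, 0], [0, 0, 0], 1],
    [[0, 0, 0], [0, 0, 0], 1],
    [[0, 0, 0], [0, 0, -0.1], 1],
    [[0, 0, 0], [0, 0, -0.2], 1],
  ],
)

```text
clock: 24.2
eef_pos: [440.1, 290.5, 73.7]
tcp_rot: [-3.141, 0.002, 1.145]
contact_force: [0.1, 0.4, 0.6]
opening: 0.997
grasp_force: 0.0
```

Request:
step_arm(
  moves=[
    [[0, 0, 0], [0, 0, -0.2], 1],
    [[0, 0, 0], [0, 0, -0.4], 1],
    [[0, 0, 0], [-0.15, 0, -0.6], 1],
    [[0, 0, 0], [-0.25, 0, -0.75], 1],
    [[0, 0, 0], [-0.25, 0, -0.75], 1],
    [[0, 0, 0], [-0.25, 0, -0.75], 1],
    [[0, 0, 0], [-0.25, 0, -0.75], 1],
  ],
)

```text
clock: 24.9
eef_pos: [419.7, 245.4, 222.8]
tcp_rot: [-3.141, 0.001, 1.145]
contact_force: [-0.6, -0.4, -0.2]
opening: 0.999
grasp_force: 0.0
```

Run:
```python
from h import *
K=imaging.calibration('wrist'); im=snap('wrist','w7.png')
print('rim',fit(im,K,(440,289),24,76,8),'saucer',fit(im,K,(440,288),50,10,8)); snap('scene','s7.png')
imaging.grab_frame('scene')
for n in('clamp_grip','plate_top'): print(n,imaging.mark_of('scene',n)[:1])
a=cv2.imread('pics/w7.png');b=cv2.imread('pics/s7.png')
cv2.imwrite('pics/c7.png',np.hstack([cv2.resize(a[100:400,150:500],(400,343)),cv2.resize(b[150:350,200:500],(400,267))[:343].copy() if 0 else cv2.resize(b[150:350,220:540],(400,343))]))
```

```text
rim (np.float64(79.8), np.float64(439.5), np.float64(289.5)) saucer (np.float64(80.0), np.float64(439.0), np.float64(288.5))
clamp_grip [{'xy': [335.1, 230.0], 'conf': 0.87}]
plate_top [{'xy': [298.4, 240.1], 'conf': 0.87}]
```

View pics/c7.png

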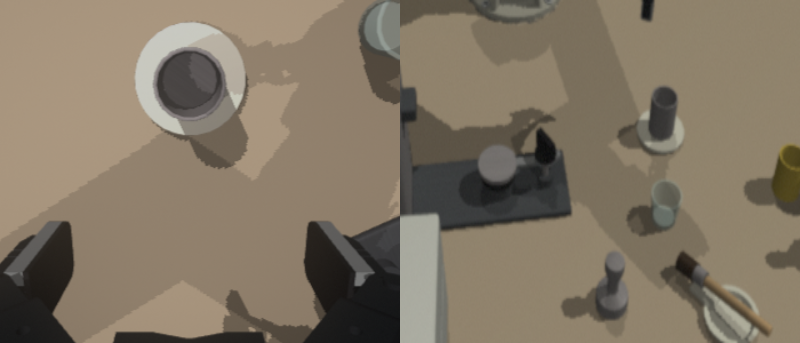

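The cup stands upright on the saucer, within about 1 mm of its middle. The plate is up and the knob is still turned. Nothing else has moved.

```bash
python3 -c "
from rig import r; print(r.sign_off())"
```

```text
the job is handed in; nothing more can be done
None
```

The job is handed in, with no verdict returned: I turned the knob clockwise to its stop, held the plate on its stop at about 16 N for about 1.6 s, let it spring back up, and stood the cup upright on the middle of the saucer, finishing at about 25 s.

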